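Gauge two core-barrel sleeves and sort them by bore

ROBOT

A 6-joint arm with a two-finger parallel gripper is mounted at the origin on the work surface. World frame = base frame: x ahead of the robot, y to its left, z up, the work surface at z = 0. Lengths are in mm, angles in rad, forces in N, time in s.
With the tool pointing down it reaches from about 350 to 975 mm from the base axis. Payload 7.1 kg.
Tool frame: the origin (TCP) lies at the very end of the fingers, on their centre line; the grasp point (between the pads) lies 19 mm behind it (ctrl.tcp_to_grasp is the distance from the TCP to the grasp point, in mm); z points along the fingers, x is the direction in which the jaws open and shut, and the axes are right-handed (so a half turn about z gives the same grasp; the last joint's range is limited). The gripper opens to 88 mm and grips with 3 to 60 N. Pads are 20 mm wide; open, the fingers measure 115 mm over their backs; the gripper's body (75 mm by 178 mm) begins 61 mm behind the grasp point.
Start: joints at [-1.201, 0.423, 1.63, -0, 1.089, -0.019], TCP at [236.94, -578.329, 222.675] pointing down, gripper open.
Joint ranges: [-3, 3], [-0.9, 2.11], [0.09, 2.58], [-1.31, 4.45], [0.11, 2.69], [-2.54, 2.54]. Speed limits (rad/s): [2.39, 2.39, 3.01, 3.14, 3.14, 3.14].

INTERFACE

Orientations are given as a rotation vector (axis times angle).
In Python, from workcell import get_obs, viewer, ctrl, masks_of gives the robot as it stands. The module is installed in compiled form; this text tells all that it offers.
- The arm moves only by the shell command python3 -m inch 'ROWS'. ROWS is JSON, a list of rows, each an object of numbers: "tx", "ty", "tz": the shift along the tool's x, y, z in cm; "ax", "ay", "az": the turn, a rotation vector about the tool's x, y, z in degrees; "jaw": the opening, from 0 (shut) to 1 (fully open). In form: [{"tx": .., "ty": .., "tz": .., "ax": .., "ay": .., "az": .., "jaw": ..}, ...]. A call has 1 to 12 rows; each row shifts and turns the commanded pose from where the row before left it, along the tool's axes as they then stand; what a row does not reach is not made up. A row lasts 1/8 s, in which the tool goes at most 62.5 mm and 10.7 degrees, less where a joint would pass 70% of its speed; a pose out of reach is approached as far as the arm can. A call is refused whole if a number of a shift passes 6.25 or a number of a turn 10.7, either way. A call with a gripper value outside its range is refused whole. The fingers move at their own pace and stop on an object; the grip force is fixed at half the most. Time passes only in rows, so rows that do not move let the fingers close. It gives the time, the measured TCP pose, the force and the opening at its end, in the units of the state.
- get_obs(): the state, without advancing time (a new reading comes with each control period).
- viewer.get_image(name): name is "scene" or "top" or "wrist"; returns (picture, depth): 480x640x3 uint8, red, green, blue; 480x640 float32, mm along the optical axis (not along the pixel's ray), 0 where there is no reading.
- viewer.get_calibration(name): a dict with "fx", "fy", "cx", "cy" (pixels), "rvec" (rotation vector, rad) and "tvec" (3), from world to camera coordinates, as OpenCV has them. Camera axes: x right, y down, z forward; pixel columns grow to the right and rows downward; lengths in mm; the calibration is good to about 2 mm. The wrist camera is an equidistant fisheye: a pixel r from the principal point sees the ray r / f radians off the axis. A picture is of the moment at which its call begins: read the wrist's pose just before it. get_calibration takes no time and is no camera call; for the wrist camera it gives the pose at the moment of the call.
- ctrl.close_job(): hands the job in, once; it reports no verdict.
Trained networks look in the newest picture that a camera, given by its name, has taken for a name from the list of things; names that differ only in an ending like _2 or _b are one class to them, and where a whole thing is asked for, a point or a joint stands for the part that bears it (a point fixed in the world has none). Each returns a list of dicts, best first, with "score" (0 to 1); they miss things now and then, are a little off and sometimes report something else, mostly with a low value. They report only what shows in the picture. A call takes as long as a camera call.
- masks_of(camera, thing): "pixels" (480x640 bool, what is visible of it) and "location" ([column, row] in pixels, amid what is visible of it).
The state is a dict: "t": time; "qpos": joint angles; "qvel": joint speeds; "joint_torque": joint torques, N m; "ee_pos": TCP position; "orientation": TCP orientation; "ft_force": force on the tool from outside, world axes, zero at the start; "moment": the same for the moment, N m; "width": finger opening in mm.
Only numpy, scipy, OpenCV 4.12 (cv2) and the standard library are available. Lean on these libraries where they do the work, as an engineer would, in place of code of your own. Each camera call takes 0.05 s, during which the arm holds its last target. There are 200 camera calls.

TASK

Two look-alike steel sleeves are mixed up, one of standard bore and one oversize: slide one down onto the stepped gauge pin as far as it goes and let go of it there; a standard sleeve stops on the pin's step, an oversize one goes right down to the base plate. Then stand it upright in its tray, standard in the blue one and oversize in the yellow one, before you touch the other sleeve, and gauge and sort that one the same way. Set the sleeves down rather than dropping them, and leave the other things on the bench where they are.

Things in the scene. Friction and masses are not known exactly. Their poses are not given: they have to be found in the camera images.
- sleeve_a: steel sleeve: a plain tube standing upright, outside diameter 44, length 50, open right through; origin at the centre of its underside, z along the bore. Mass about 0.15 kg. The two sleeves are the same outside; one bore is 22.5 mm (standard), the other 28.5 mm (oversize); which is which is found on the gauge
- sleeve_b: steel sleeve: a plain tube standing upright, outside diameter 44, length 50, open right through; origin at the centre of its underside, z along the bore. Mass about 0.15 kg. The two sleeves are the same outside; one bore is 22.5 mm (standard), the other 28.5 mm (oversize); which is which is found on the gauge
- gauge: bore gauge fixed to the bench: square dark steel plate 90 x 90, 12 thick, with an upright stepped pin in its middle: brass part of diameter 25 from height 12 to 42, steel part of diameter 20 from 42 to 63, taper to diameter 10 at the tip, height 75. Origin at the centre of the plate's underside, z along the pin. Fully home, a standard sleeve's underside is at height 42, an oversize one's at 12
- pin_tip (a point): centre of the top of the gauge pin, 75 above the bench
- pin_step (a point): centre of the pin's step (top of the brass part), 42 above the bench
- tray_blue: blue shallow open tray, fixed to the bench, 120 (its x) by 130 (its y), 18 high, walls and floor 5 thick; origin at the centre of its underside. For the standard sleeve
- tray_yellow: yellow shallow open tray, fixed to the bench, 120 (its x) by 130 (its y), 18 high, walls and floor 5 thick; origin at the centre of its underside. For the oversize sleeve
- core_piece: bystander: grey piece of drill core, 90 x 46 x 34 high, lying; origin at the centre of its underside
- dropper: bystander: small white bottle with a red cap, diameter 34, height 80; origin at the centre of its underside
- brush: bystander: hand brush 180 long, lying along its x; origin at its underside
- crayon: bystander: red marking crayon 110 x 12 x 12, lying along its x; origin at the centre of its underside
- collar: bystander: flat brass ring, outside diameter 60, hole 40, height 14; origin at the centre of its underside

How it is judged (in metres and radians):
On the way, in this order (a step that is already met when the one before it is completed fails the run):
1. the first sleeve is fully home on the gauge pin and let go (standard: underside on the step; oversize: on the base plate; within 4 mm), the other sleeve not yet moved (40 mm) ((((horizontal distance between sleeve_a and gauge below 0.005 m and z of sleeve_a in the frame of gauge between 0.038 and 0.046 m and contact force between sleeve_a and the fingers below 0.1 N and linear speed of sleeve_a below 0.03 m/s and angle between sleeve_a's own z axis and vertical below 0.12 rad) and distance of sleeve_b from where it was at the start of the episode below 0.04 m) or ((horizontal distance between sleeve_b and gauge below 0.005 m and z of sleeve_b in the frame of gauge between 0.008 and 0.016 m and contact force between sleeve_b and the fingers below 0.1 N and linear speed of sleeve_b below 0.03 m/s and angle between sleeve_b's own z axis and vertical below 0.12 rad) and distance of sleeve_a from where it was at the start of the episode below 0.04 m))), for 0.2 s.
2. that sleeve stands released in its tray (standard in blue, oversize in yellow), the other not yet moved (40 mm) ((((x of sleeve_a in the frame of tray_blue between -0.045 and 0.045 m and y of sleeve_a in the frame of tray_blue between -0.05 and 0.05 m and z of sleeve_a in the frame of tray_blue between 0 and 0.012 m and contact force between sleeve_a and the fingers below 0.1 N and linear speed of sleeve_a below 0.03 m/s and angle between sleeve_a's own z axis and vertical below 0.12 rad) and distance of sleeve_b from where it was at the start of the episode below 0.04 m) or ((x of sleeve_b in the frame of tray_yellow between -0.045 and 0.045 m and y of sleeve_b in the frame of tray_yellow between -0.05 and 0.05 m and z of sleeve_b in the frame of tray_yellow between 0 and 0.012 m and contact force between sleeve_b and the fingers below 0.1 N and linear speed of sleeve_b below 0.03 m/s and angle between sleeve_b's own z axis and vertical below 0.12 rad) and distance of sleeve_a from where it was at the start of the episode below 0.04 m))), for 0.2 s.
3. the second sleeve is fully home on the gauge pin and let go, with the first still in its tray ((((x of sleeve_a in the frame of tray_blue between -0.045 and 0.045 m and y of sleeve_a in the frame of tray_blue between -0.05 and 0.05 m and z of sleeve_a in the frame of tray_blue between 0 and 0.012 m and contact force between sleeve_a and the fingers below 0.1 N and linear speed of sleeve_a below 0.03 m/s and angle between sleeve_a's own z axis and vertical below 0.12 rad) and (horizontal distance between sleeve_b and gauge below 0.005 m and z of sleeve_b in the frame of gauge between 0.008 and 0.016 m and contact force between sleeve_b and the fingers below 0.1 N and linear speed of sleeve_b below 0.03 m/s and angle between sleeve_b's own z axis and vertical below 0.12 rad)) or ((x of sleeve_b in the frame of tray_yellow between -0.045 and 0.045 m and y of sleeve_b in the frame of tray_yellow between -0.05 and 0.05 m and z of sleeve_b in the frame of tray_yellow between 0 and 0.012 m and contact force between sleeve_b and the fingers below 0.1 N and linear speed of sleeve_b below 0.03 m/s and angle between sleeve_b's own z axis and vertical below 0.12 rad) and (horizontal distance between sleeve_a and gauge below 0.005 m and z of sleeve_a in the frame of gauge between 0.038 and 0.046 m and contact force between sleeve_a and the fingers below 0.1 N and linear speed of sleeve_a below 0.03 m/s and angle between sleeve_a's own z axis and vertical below 0.12 rad)))), for 0.2 s.
At the end, for the whole second after the job is handed in: The standard sleeve stands upright (within 0.12 rad) on the floor of the blue tray and the oversize sleeve likewise in the yellow tray, both released and at rest (x of sleeve_a in the frame of tray_blue between -0.045 and 0.045 m and y of sleeve_a in the frame of tray_blue between -0.05 and 0.05 m and z of sleeve_a in the frame of tray_blue between 0 and 0.012 m and contact force between each of sleeve_a, sleeve_b and the fingers below 0.1 N and linear speed of each of sleeve_a, sleeve_b below 0.03 m/s and angle between each of sleeve_a, sleeve_b's own z axis and vertical below 0.12 rad and x of sleeve_b in the frame of tray_yellow between -0.045 and 0.045 m and y of sleeve_b in the frame of tray_yellow between -0.05 and 0.05 m and z of sleeve_b in the frame of tray_yellow between 0 and 0.012 m); the robot touches nothing.
It fails at once if a sleeve is dropped from a height (falling free of the fingers faster than 1.2 m/s, a fall of some 70 mm) ((contact force between sleeve_a and the fingers below 0.1 N and linear speed of sleeve_a above 1.2 m/s) or (contact force between sleeve_b and the fingers below 0.1 N and linear speed of sleeve_b above 1.2 m/s)).
It fails at once if a bystander is moved by more than 40 mm (distance of any of core_piece, dropper, brush, crayon, collar from where it was at the start of the episode above 0.04 m).
It also fails if it takes over 72 s, if anything falls off the work surface, if the arm or the gripper's body presses on something with over 40 N, if the wrist force passes 120 N, or if a joint passes its speed limit or range.

## Working session

There is one attempt and no reset: what is moved stays moved. The work goes in short steps, Python scripts to look and compute and a shell command to move; the robot and the scene stay as the last step left them, time stands still between calls to the robot, and variables do not carry over. Pictures are saved under pics/ and viewed, about 8 in all and at most 12, crops included, and the job is handed in when it is done.

```bash
mkdir -p pics
cat > h.py <<'E'
import numpy as np, cv2
from workcell import get_obs, viewer, ctrl, masks_of
def cal(c):
    k=viewer.get_calibration(c); R=cv2.Rodrigues(np.array(k["rvec"],float))[0]; return k,R,np.array(k["tvec"],float).ravel()
def world(c,depth,mask,K=None):
    k,R,t=K or cal(c); v,u=np.nonzero(mask&(depth>0)); z=depth[v,u].astype(float)
    x=(u-k["cx"])/k["fx"];y=(v-k["cy"])/k["fy"]
    if c=="wrist":
        r=np.hypot(x,y)+1e-9; s=np.tan(r)/r; x,y=x*s,y*s
    P=np.stack([x*z,y*z,z],1); return (P-t)@R
def save(img,n): cv2.imwrite("pics/"+n,cv2.cvtColor(img,cv2.COLOR_RGB2BGR))
E
cat > a.py <<'E'
from h import *
o=get_obs(); print(o["t"],o["ee_pos"],o["orientation"],o["width"])
for c in("top","scene"):
    im,d=viewer.get_image(c); save(im,c+"0.png")
    for n in("sleeve_a","gauge","tray_blue","tray_yellow","core_piece","dropper","brush","crayon","collar"):
        for m in masks_of(c,n)[:3 if n=="sleeve_a" else 1]:
            P=world(c,d,m["pixels"])
            if len(P)<5: continue
            h=P[:,2]>np.percentile(P[:,2],97)-4; T=P[h]
            lo,hi=np.percentile(P,[1,99],axis=0)
            rect=cv2.minAreaRect(P[:,:2].astype(np.float32))
            print(c,n,round(m["score"],2),np.round(m["location"]),"med",np.median(P,0).round(),"top mid",((T.min(0)+T.max(0))/2).round(),"lo",lo.round(),"hi",hi.round(),"rect",np.round(rect[0]),np.round(rect[1]),round(rect[2],1))
E
python3 a.py
```

```text
0.0 [ 236.75856553 -577.83697874  221.91813173] [-2.60807546e+00  1.74995265e+00  1.96482532e-03] 88.05356386218223
top sleeve_a 0.75 [400. 282.] med [ 457. -271.   47.] top mid [ 458. -271.   53.] lo [ 435. -302.   -5.] hi [ 483. -250.   55.] rect [ 460. -276.] [45. 55.] 27.9
top sleeve_a 0.65 [398. 230.] med [ 598. -272.   47.] top mid [ 599. -273.   54.] lo [ 578. -293.    1.] hi [ 620. -252.   55.] rect [ 599. -273.] [40. 43.] 37.4
top sleeve_a 0.48 [261. 307.] med [398.  57.  32.] top mid [398.  57.  38.] lo [375.  15.  24.] hi [422.  99.  39.] rect [399.  57.] [89. 45.] 82.2
top gauge 0.73 [267. 169.] med [723.  56.  55.] top mid [729.  58.  83.] lo [714.  43.  13.] hi [738.  72.  85.] rect [726.  57.] [27. 30.] 22.5
top tray_blue 0.59 [186. 220.] med [611. 255.   6.] top mid [610. 254.  21.] lo [550. 188.  -2.] hi [671. 319.  21.] rect [613. 257.] [127. 137.] 3.0
top tray_yellow 0.85 [176. 282.] med [446. 269.   5.] top mid [445. 267.  21.] lo [386. 203.  -2.] hi [504. 331.  21.] rect [445. 267.] [119. 133.] 1.8
top core_piece 0.82 [262. 305.] med [398.  56.  32.] top mid [398
[... 1562 characters left out ...]
] lo [374.  14.   4.] hi [425.  98.  36.] rect [400.  77.] [131.  54.] 88.5
scene dropper 0.68 [435. 260.] med [734.  53.  39.] top mid [729.  61.  79.] lo [694.  44.  -1.] hi [746. 110.  80.] rect [709. 105.] [ 37. 135.] 24.4
scene brush 0.76 [390. 313.] med [ 750. -107.   17.] top mid [ 746. -116.   20.] lo [ 725. -205.   -0.] hi [766. -27.  22.] rect [ 740. -105.] [ 54. 203.] 1.9
scene crayon 0.86 [143. 362.] med [ 524. -447.   11.] top mid [ 522. -446.   12.] lo [ 470. -460.    2.] hi [ 575. -434.   14.] rect [ 522. -446.] [110.  13.] 10.0
scene collar 0.96 [255. 230.] med [391. -88.  12.] top mid [390. -86.  14.] lo [ 354. -115.   -1.] hi [419. -50.  16.] rect [379. -83.] [58. 84.] 71.4
```

View pics/top0.png

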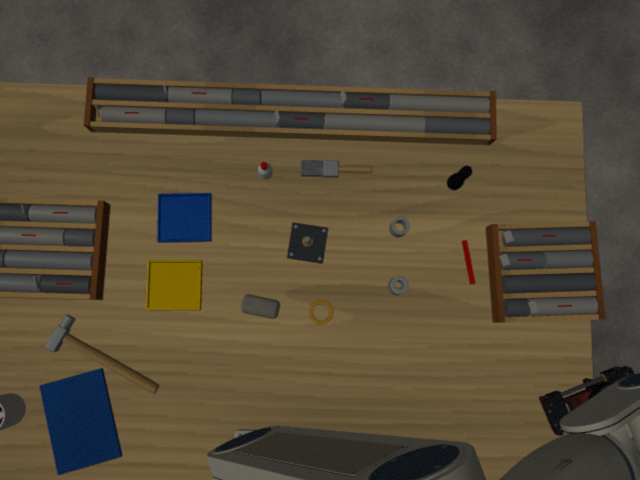

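View pics/scene0.png

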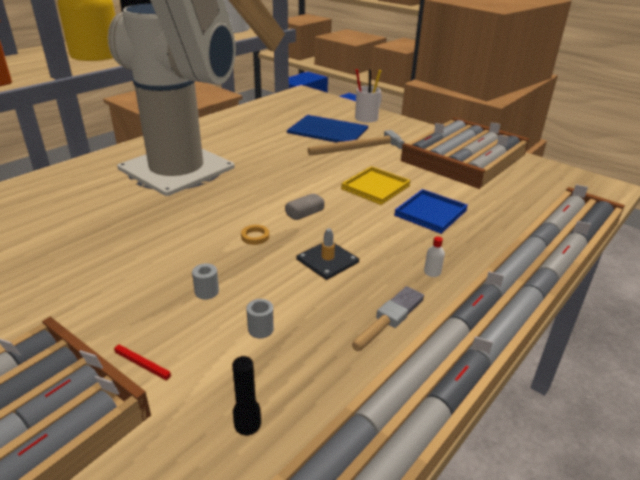

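The top picture shows the sleeves at about (398,285) and (399,227). The gauge is at (308,242), which the network mistook for something else. The dropper is at (264,170), the blue tray at (185,217) and the yellow one at (175,285). The scene picture agrees: pin at (328,243), sleeves at (205,281) and (260,318).

```bash
cat > g.py <<'E'
from h import *
for c,(u0,u1,v0,v1) in(("top",(280,335,215,270)),("scene",(290,365,222,280))):
    im,d=viewer.get_image(c); M=np.zeros(d.shape,bool); M[v0:v1,u0:u1]=1; P=world(c,d,M)
    pl=P[(P[:,2]>8)&(P[:,2]<18)]; pin=P[(P[:,2]>50)]; tip=P[P[:,2]>68]
    print(c,[np.round(x,1) for x in cv2.minAreaRect(pl[:,:2].astype(np.float32))[:2]],len(pin),((pin.min(0)+pin.max(0))/2).round(1),tip.mean(0).round(1),P[:,2].max())
E
python3 g.py; python3 -m inch '[{"az":-10.7},{"az":-10.7},{"az":-10.7},{"az":-10.7},{"az":-10.7},{"az":-10.7},{"az":-3.6},{}]'
```

```text
top [array([552.7, -48.4]), array([114.1, 108.2])] 57 [556.1 -50.5  67.7] [556.1 -51.3  73. ] 81.16969863176521
scene [array([557.6, -47.6]), array([94.8, 91.6])] 126 [557.6 -49.8  63.5] [558.2 -50.1  72.3] 76.82105949531578$[0]: bad value
```

```bash
python3 -m inch '[{"tx":0,"ty":0,"tz":0,"ax":0,"ay":0,"az":-10.6,"jaw":1},{"tx":0,"ty":0,"tz":0,"ax":0,"ay":0,"az":-10.6,"jaw":1},{"tx":0,"ty":0,"tz":0,"ax":0,"ay":0,"az":-10.6,"jaw":1},{"tx":0,"ty":0,"tz":0,"ax":0,"ay":0,"az":-10.6,"jaw":1},{"tx":0,"ty":0,"tz":0,"ax":0,"ay":0,"az":-10.6,"jaw":1},{"tx":0,"ty":0,"tz":0,"ax":0,"ay":0,"az":-10.6,"jaw":1},{"tx":0,"ty":0,"tz":0,"ax":0,"ay":0,"az":-4.1,"jaw":1},{"tx":0,"ty":0,"tz":0,"ax":0,"ay":0,"az":0,"jaw":1}]'; python3 -c "
from h import *;o=get_obs();R=cv2.Rodrigues(np.array(o['orientation']))[0];print(o['t'],o['ee_pos'],R.round(3),o['qpos'])"
```

```text
t: 2.1
ee_pos: [236.9, -578.3, 222.7]
orientation: [3.142, -0.002, 0.0]
ft_force: [-0.7, 0.5, -0.2]
width: 87.8
2.1 [ 236.93606207 -578.33684739  222.68160639] [[ 1.    -0.001  0.   ]
 [-0.001 -1.    -0.   ]
 [ 0.     0.    -1.   ]] [-1.20101050e+00  4.23091658e-01  1.62989662e+00  9.88324650e-07
  1.08858976e+00 -1.19983391e+00]
```

```bash
python3 -m inch '[{"tx":3.15,"ty":-4.38,"tz":1,"ax":0,"ay":0,"az":0,"jaw":1},{"tx":3.15,"ty":-4.38,"tz":1,"ax":0,"ay":0,"az":0,"jaw":1},{"tx":3.15,"ty":-4.38,"tz":1,"ax":0,"ay":0,"az":0,"jaw":1},{"tx":3.15,"ty":-4.38,"tz":1,"ax":0,"ay":0,"az":0,"jaw":1},{"tx":3.15,"ty":-4.38,"tz":1,"ax":0,"ay":0,"az":0,"jaw":1},{"tx":3.15,"ty":-4.38,"tz":1,"ax":0,"ay":0,"az":0,"jaw":1},{"tx":3.15,"ty":-4.38,"tz":1,"ax":0,"ay":0,"az":0,"jaw":1},{"tx":0,"ty":0,"tz":0,"ax":0,"ay":0,"az":0,"jaw":1},{"tx":0,"ty":0,"tz":0,"ax":0,"ay":0,"az":0,"jaw":1}]'
cat > w.py <<'E'
import sys
from h import *
n=sys.argv[1]
o=get_obs(); K=cal("wrist"); im,d=viewer.get_image("wrist"); save(im,n)
print(o["t"],np.round(o["ee_pos"],1))
for a in sys.argv[2:]:
    for m in masks_of("wrist",a)[:3]:
        P=world("wrist",d,m["pixels"],K)
        if len(P)<9: continue
        zt=np.percentile(P[:,2],95); T=P[abs(P[:,2]-zt)<4]
        c,r=cv2.minEnclosingCircle(T[:,:2].astype(np.float32)); lo,hi=np.percentile(T,[1,99],axis=0)
        print(a,round(m["score"],2),np.round(m["location"]),"ztop",zt.round(1),"mid",((lo+hi)/2).round(1),"size",(hi-lo).round(1),"circ",np.round(c,1),round(r,1))
E
python3 w.py w1.png sleeve_a gauge
```

```text
t: 3.22
ee_pos: [457.6, -272.0, 152.8]
orientation: [3.141, -0.001, -0.0]
ft_force: [0.5, -0.2, 0.6]
width: 88.0
3.225 [ 457.6 -272.   152.8]
sleeve_a 0.81 [481. 234.] ztop 51.0 mid [ 598.8 -271.8   49.5] size [41.9 41.7  4.8] circ [ 599.  -272.3] 22.3
sleeve_a 0.63 [312. 229.] ztop 51.1 mid [ 456.9 -270.    49.7] size [40.4 41.3  3.9] circ [ 456.9 -270.3] 22.2
gauge 0.88 [436.   8.] ztop 13.9 mid [552.3 -83.6  12.5] size [86.9 28.1  4.6] circ [552.6 -78. ] 46.4
```

View pics/w1.png

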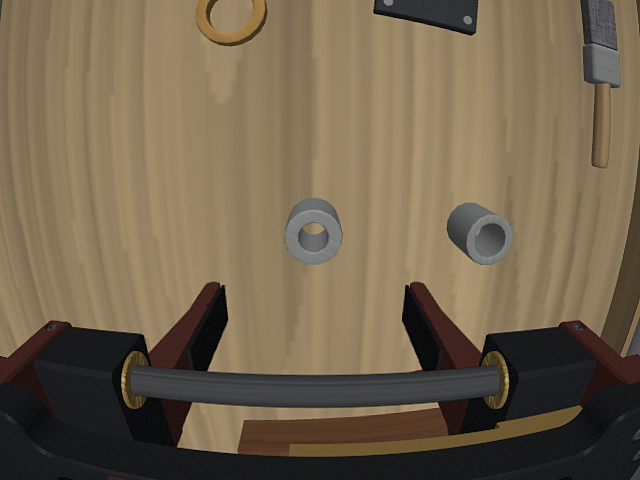

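The wrist picture shows the near sleeve at (313,235), between the fingers, with a smaller bore than the far one at (488,235). The gauge will settle which is which. Next I grip the near one.

```bash
python3 -m inch '[{"tx":-0.05,"ty":-0.17,"tz":4.5,"ax":0,"ay":0,"az":0,"jaw":1},{"tx":0,"ty":0,"tz":4.5,"ax":0,"ay":0,"az":0,"jaw":1},{"tx":0,"ty":0,"tz":3.0,"ax":0,"ay":0,"az":0,"jaw":1},{"tx":0,"ty":0,"tz":1.4,"ax":0,"ay":0,"az":0,"jaw":1},{"tx":0,"ty":0,"tz":0,"ax":0,"ay":0,"az":0,"jaw":1},{"tx":0,"ty":0,"tz":0,"ax":0,"ay":0,"az":0,"jaw":0},{"tx":0,"ty":0,"tz":0,"ax":0,"ay":0,"az":0,"jaw":0},{"tx":0,"ty":0,"tz":0,"ax":0,"ay":0,"az":0,"jaw":0},{"tx":0,"ty":0,"tz":0,"ax":0,"ay":0,"az":0,"jaw":0},{"tx":0,"ty":0,"tz":0,"ax":0,"ay":0,"az":0,"jaw":0}]'
```

```text
t: 4.62
ee_pos: [457.1, -270.1, 18.9]
orientation: [3.141, -0.0, 0.0]
ft_force: [-0.4, -0.1, 3.7]
width: 43.3
```

```bash
python3 -m inch '[{"tx":0,"ty":0,"tz":-2,"ax":0,"ay":0,"az":0,"jaw":0},{"tx":0,"ty":0,"tz":-4,"ax":0,"ay":0,"az":0,"jaw":0},{"tx":0,"ty":0,"tz":-4,"ax":0,"ay":0,"az":0,"jaw":0},{"tx":2.5,"ty":-3.5,"tz":0,"ax":0,"ay":0,"az":0,"jaw":0},{"tx":2.5,"ty":-3.5,"tz":0,"ax":0,"ay":0,"az":0,"jaw":0},{"tx":2.5,"ty":-3.5,"tz":0,"ax":0,"ay":0,"az":0,"jaw":0},{"tx":2.5,"ty":-3.5,"tz":0,"ax":0,"ay":0,"az":0,"jaw":0},{"tx":0,"ty":0,"tz":0,"ax":0,"ay":0,"az":0,"jaw":0},{"tx":0,"ty":0,"tz":0,"ax":0,"ay":0,"az":0,"jaw":0}]'
cat >> w.py <<'E'
M=np.ones(d.shape,bool); P=world("wrist",d,M,K); S=P[np.hypot(P[:,0]-557,P[:,1]+50)<25]
for a,b in((45,62),(64,80),(18,40)):
    Q=S[(S[:,2]>a)&(S[:,2]<b)]
    if len(Q)>5: print("pin",a,len(Q),Q.min(0).round(1),Q.max(0).round(1),Q.mean(0).round(1))
Q=P[(abs(P[:,0]-557)<70)&(abs(P[:,1]+50)<70)&(P[:,2]>8)&(P[:,2]<16)]
if len(Q)>20: r=cv2.minAreaRect(Q[:,:2].astype(np.float32)); print("plate",np.round(r[0],1),np.round(r[1],1))
E
python3 w.py w2.png sleeve_a gauge
```

```text
t: 5.75
ee_pos: [556.5, -130.1, 118.3]
orientation: [-3.142, -0.0, 0.002]
ft_force: [0.1, 0.6, -1.7]
width: 43.4
5.75 [ 556.5 -130.1  118.3]
sleeve_a 0.88 [362. 415.] ztop 50.7 mid [ 596.  -277.5   49.1] size [35.8 27.   4.5] circ [ 596.2 -276.8] 20.9
sleeve_a 0.61 [315. 311.] ztop 150.3 mid [ 556.9 -129.3  148.7] size [40.4 40.6  4.3] circ [ 556.6 -130.2] 22.4
gauge 0.91 [316. 127.] ztop 65.4 mid [556.5 -49.2  65.9] size [18.4 18.7  6.9] circ [556.7 -49.2] 10.1
pin 64 841 [547.4 -58.5  64. ] [565.7 -39.9  76.9] [556.7 -49.2  71.1]
plate [556.8 -49.3] [90.6 91. ]
```

View pics/w2.png

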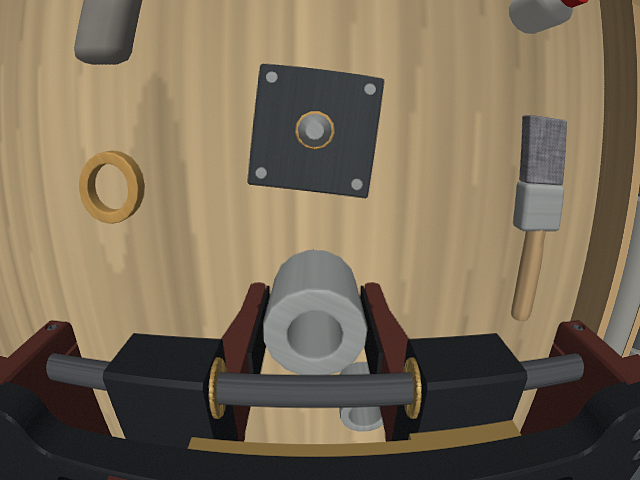

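The wrist picture shows the pin at (315,129) and the held sleeve's bore at (315,333). Both measure at x = 556.6, so the sleeve needs 81 mm in y.

```bash
python3 -m inch '[{"tx":0,"ty":-4.08,"tz":0,"ax":0,"ay":0,"az":0,"jaw":0},{"tx":0,"ty":-4.0,"tz":0,"ax":0,"ay":0,"az":0,"jaw":0},{"tx":0,"ty":0,"tz":0,"ax":0,"ay":0,"az":0,"jaw":0},{"tx":0,"ty":0,"tz":0,"ax":0,"ay":0,"az":0,"jaw":0},{"tx":0,"ty":0,"tz":2,"ax":0,"ay":0,"az":0,"jaw":0},{"tx":0,"ty":0,"tz":0.8,"ax":0,"ay":0,"az":0,"jaw":0},{"tx":0,"ty":0,"tz":0.8,"ax":0,"ay":0,"az":0,"jaw":0},{"tx":0,"ty":0,"tz":0,"ax":0,"ay":0,"az":0,"jaw":0}]'
```

```text
t: 6.9
ee_pos: [556.8, -49.8, 82.2]
orientation: [-3.142, 0.001, 0.002]
ft_force: [0.6, 0.5, -1.7]
width: 43.3
```

```bash
python3 -m inch '[{"tx":0,"ty":-0.04,"tz":0.6,"ax":0,"ay":0,"az":0,"jaw":0},{"tx":0,"ty":0,"tz":0.5,"ax":0,"ay":0,"az":0,"jaw":0},{"tx":0,"ty":0,"tz":0.5,"ax":0,"ay":0,"az":0,"jaw":0},{"tx":0,"ty":0,"tz":0.2,"ax":0,"ay":0,"az":0,"jaw":0},{"tx":0,"ty":0,"tz":0,"ax":0,"ay":0,"az":0,"jaw":0}]'
```

```text
t: 7.52
ee_pos: [557.1, -48.9, 64.5]
orientation: [-3.142, 0.001, 0.0]
ft_force: [0.3, 0.3, -1.0]
width: 43.5
```

```bash
python3 -m inch '[{"tx":0,"ty":0,"tz":0.2,"ax":0,"ay":0,"az":0,"jaw":0},{"tx":0,"ty":0,"tz":0.15,"ax":0,"ay":0,"az":0,"jaw":0},{"tx":0,"ty":0,"tz":0.15,"ax":0,"ay":0,"az":0,"jaw":0},{"tx":0,"ty":0,"tz":0,"ax":0,"ay":0,"az":0,"jaw":0}]'
```

```text
t: 8.02
ee_pos: [557.3, -49.0, 60.7]
orientation: [3.142, -0.001, 0.0]
ft_force: [-2.9, 0.5, 10.0]
width: 43.7
```

Contact at the step with 10 N, so this one is standard. I let go, then check.

```bash
python3 -m inch '[{"tx":0,"ty":0,"tz":0,"ax":0,"ay":0,"az":0,"jaw":0.75},{"tx":0,"ty":0,"tz":0,"ax":0,"ay":0,"az":0,"jaw":0.75},{"tx":0,"ty":0,"tz":0,"ax":0,"ay":0,"az":0,"jaw":0.75},{"tx":0,"ty":0,"tz":0,"ax":0,"ay":0,"az":0,"jaw":0.75},{"tx":0,"ty":0,"tz":0,"ax":0,"ay":0,"az":0,"jaw":0.75},{"tx":0,"ty":0,"tz":0,"ax":0,"ay":0,"az":0,"jaw":0.75}]'; python3 w.py w3.png sleeve_a
```

```text
t: 8.78
ee_pos: [557.2, -49.0, 59.7]
orientation: [-3.142, 0.001, -0.0]
ft_force: [-0.4, 0.8, 0.3]
width: 66.0
8.775 [557.2 -49.   59.7]
sleeve_a 0.89 [316. 310.] ztop 92.9 mid [557.9 -47.8  91.3] size [40.4 39.9  4.1] circ [557.8 -49. ] 22.1
pin 45 926 [536.6 -60.3  45.1] [579.1 -26.9  62. ] [557.7 -31.8  54.2]
pin 64 2228 [536.6 -61.2  64. ] [579.6 -26.8  80. ] [557.7 -43.5  72.9]
plate [556.9 -48.7] [89.9 90.6]
```

View pics/w3.png

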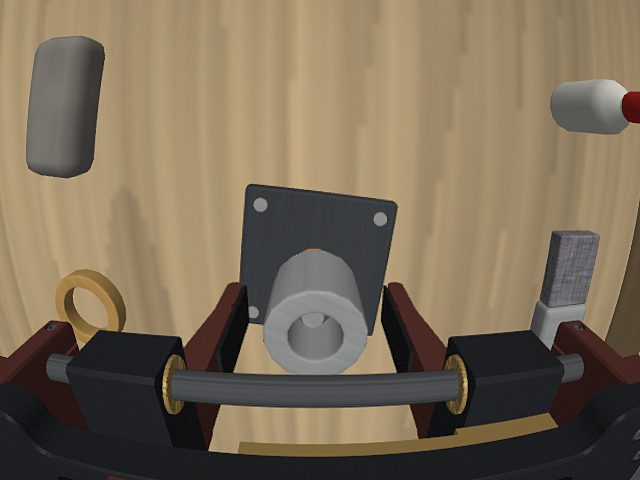

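The picture shows the sleeve at (315,333) sitting on the brass step (brass visible at (313,250)), with the fingers clear. Its top is at 92.9, against 92 expected, so it is standard and home. I regrip it and take it to the blue tray.

```bash
python3 -m inch '[{"tx":0,"ty":0,"tz":0,"ax":0,"ay":0,"az":0,"jaw":0},{"tx":0,"ty":0,"tz":0,"ax":0,"ay":0,"az":0,"jaw":0},{"tx":0,"ty":0,"tz":0,"ax":0,"ay":0,"az":0,"jaw":0},{"tx":0,"ty":0,"tz":0,"ax":0,"ay":0,"az":0,"jaw":0},{"tx":0,"ty":0,"tz":-1,"ax":0,"ay":0,"az":0,"jaw":0},{"tx":0,"ty":0,"tz":-1.5,"ax":0,"ay":0,"az":0,"jaw":0},{"tx":0,"ty":0,"tz":-2,"ax":0,"ay":0,"az":0,"jaw":0},{"tx":0,"ty":0,"tz":-2,"ax":0,"ay":0,"az":0,"jaw":0},{"tx":0,"ty":0,"tz":0,"ax":0,"ay":0,"az":0,"jaw":0}]'
```

```text
t: 10.0
ee_pos: [558.6, -49.1, 127.0]
orientation: [3.141, -0.001, 0.007]
ft_force: [0.4, -0.7, -1.8]
width: 43.0
```

```bash
python3 -m inch '[{"tx":0.8,"ty":-4.4,"tz":0,"ax":0,"ay":0,"az":0,"jaw":0},{"tx":0.8,"ty":-4.4,"tz":0,"ax":0,"ay":0,"az":0,"jaw":0},{"tx":0.8,"ty":-4.4,"tz":0,"ax":0,"ay":0,"az":0,"jaw":0},{"tx":0.8,"ty":-4.4,"tz":0,"ax":0,"ay":0,"az":0,"jaw":0},{"tx":0.8,"ty":-4.4,"tz":0,"ax":0,"ay":0,"az":0,"jaw":0},{"tx":0.8,"ty":-4.4,"tz":0,"ax":0,"ay":0,"az":0,"jaw":0},{"tx":0.6,"ty":-4.0,"tz":0,"ax":0,"ay":0,"az":0,"jaw":0},{"tx":0,"ty":0,"tz":3.5,"ax":0,"ay":0,"az":0,"jaw":0},{"tx":0,"ty":0,"tz":3.5,"ax":0,"ay":0,"az":0,"jaw":0},{"tx":0,"ty":0,"tz":1.7,"ax":0,"ay":0,"az":0,"jaw":0},{"tx":0,"ty":0,"tz":0,"ax":0,"ay":0,"az":0,"jaw":0},{"tx":0,"ty":0,"tz":0,"ax":0,"ay":0,"az":0,"jaw":0}]'
```

```text
t: 11.5
ee_pos: [612.2, 255.2, 38.8]
orientation: [-3.141, 0.001, -0.003]
ft_force: [0.2, 0.2, -1.7]
width: 43.7
```

```bash
python3 -m inch '[{"tx":0,"ty":0,"tz":0.7,"ax":0,"ay":0,"az":0,"jaw":0},{"tx":0,"ty":0,"tz":0.5,"ax":0,"ay":0,"az":0,"jaw":0},{"tx":0,"ty":0,"tz":0.2,"ax":0,"ay":0,"az":0,"jaw":0},{"tx":0,"ty":0,"tz":0.15,"ax":0,"ay":0,"az":0,"jaw":0},{"tx":0,"ty":0,"tz":0,"ax":0,"ay":0,"az":0,"jaw":0}]'
```

```text
t: 12.12
ee_pos: [611.2, 255.0, 22.7]
orientation: [3.141, -0.001, -0.0]
ft_force: [-2.7, -0.4, 4.7]
width: 43.5
```

Contact. I release, rise 130 mm and check.

```bash
python3 -m inch '[{"tx":0,"ty":0,"tz":0,"ax":0,"ay":0,"az":0,"jaw":0.75},{"tx":0,"ty":0,"tz":0,"ax":0,"ay":0,"az":0,"jaw":0.75},{"tx":0,"ty":0,"tz":0,"ax":0,"ay":0,"az":0,"jaw":0.75},{"tx":0,"ty":0,"tz":0,"ax":0,"ay":0,"az":0,"jaw":0.75},{"tx":0,"ty":0,"tz":-2,"ax":0,"ay":0,"az":0,"jaw":0.75},{"tx":0,"ty":0,"tz":-5,"ax":0,"ay":0,"az":0,"jaw":0.75},{"tx":0,"ty":0,"tz":-6,"ax":0,"ay":0,"az":0,"jaw":0.75},{"tx":0,"ty":0,"tz":0,"ax":0,"ay":0,"az":0,"jaw":0.75},{"tx":0,"ty":0,"tz":0,"ax":0,"ay":0,"az":0,"jaw":0.75}]'; python3 w.py w4.png sleeve_a tray_blue
```

```text
t: 13.25
ee_pos: [611.2, 255.0, 153.1]
orientation: [-3.141, 0.001, -0.001]
ft_force: [-0.3, -0.0, -0.1]
width: 65.7
13.25 [611.2 255.  153.1]
sleeve_a 0.8 [314. 236.] ztop 56.2 mid [611.7 255.5  54.7] size [40.3 40.6  4. ] circ [612.  254.9] 22.0
tray_blue 0.7 [308. 201.] ztop 18.4 mid [609.9 255.9  17.2] size [122.5 132.    5.1] circ [609.6 256. ] 87.1
plate [556.8  -5.5] [92.4 29.7]
```

View pics/w4.png

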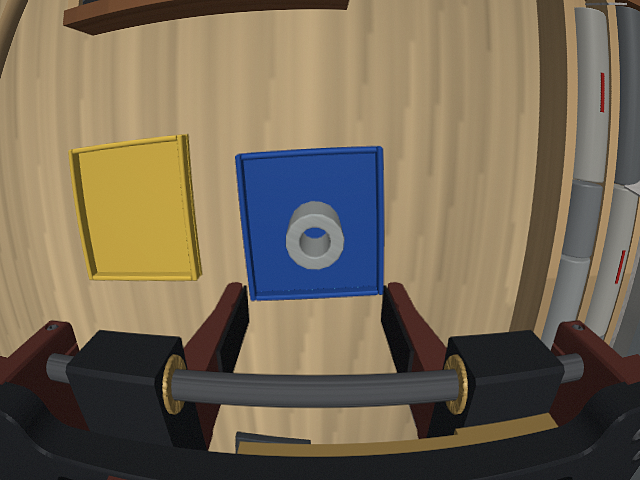

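The picture shows the first sleeve upright in the blue tray at (314,240), top at 56 (55 expected). Now the second sleeve.

```bash
python3 -m inch '[{"tx":-0.12,"ty":5.27,"tz":0,"ax":0,"ay":0,"az":0,"jaw":1},{"tx":-0.12,"ty":5.27,"tz":0,"ax":0,"ay":0,"az":0,"jaw":1},{"tx":-0.12,"ty":5.27,"tz":0,"ax":0,"ay":0,"az":0,"jaw":1},{"tx":-0.12,"ty":5.27,"tz":0,"ax":0,"ay":0,"az":0,"jaw":1},{"tx":-0.12,"ty":5.27,"tz":0,"ax":0,"ay":0,"az":0,"jaw":1},{"tx":-0.12,"ty":5.27,"tz":0,"ax":0,"ay":0,"az":0,"jaw":1},{"tx":-0.12,"ty":5.27,"tz":0,"ax":0,"ay":0,"az":0,"jaw":1},{"tx":-0.12,"ty":5.27,"tz":0,"ax":0,"ay":0,"az":0,"jaw":1},{"tx":-0.12,"ty":5.27,"tz":0,"ax":0,"ay":0,"az":0,"jaw":1},{"tx":-0.12,"ty":5.27,"tz":0,"ax":0,"ay":0,"az":0,"jaw":1},{"tx":0,"ty":0,"tz":0,"ax":0,"ay":0,"az":0,"jaw":1},{"tx":0,"ty":0,"tz":0,"ax":0,"ay":0,"az":0,"jaw":1}]'; python3 w.py w5.png sleeve_a
```

```text
t: 14.9
ee_pos: [598.3, -271.3, 150.8]
orientation: [-3.14, 0.002, 0.003]
ft_force: [-0.7, -0.2, 0.5]
width: 88.1
14.9 [ 598.3 -271.3  150.8]
sleeve_a 0.86 [319. 240.] ztop 51.0 mid [ 599.2 -271.4   49.5] size [40.7 41.1  4.4] circ [ 599.7 -272. ] 22.1
sleeve_a 0.45 [264.   9.] ztop 13.7 mid [553.  -87.   12.3] size [87.3 21.5  4.5] circ [552.8 -83.2] 45.6
plate [552.5 -86.9] [19.7 90.6]
```

```bash
python3 -m inch '[{"tx":0.1,"ty":0.04,"tz":4.5,"ax":0,"ay":0,"az":0,"jaw":1},{"tx":0,"ty":0,"tz":4.5,"ax":0,"ay":0,"az":0,"jaw":1},{"tx":0,"ty":0,"tz":3.0,"ax":0,"ay":0,"az":0,"jaw":1},{"tx":0,"ty":0,"tz":1.2,"ax":0,"ay":0,"az":0,"jaw":1},{"tx":0,"ty":0,"tz":0,"ax":0,"ay":0,"az":0,"jaw":1},{"tx":0,"ty":0,"tz":0,"ax":0,"ay":0,"az":0,"jaw":0},{"tx":0,"ty":0,"tz":0,"ax":0,"ay":0,"az":0,"jaw":0},{"tx":0,"ty":0,"tz":0,"ax":0,"ay":0,"az":0,"jaw":0},{"tx":0,"ty":0,"tz":0,"ax":0,"ay":0,"az":0,"jaw":0},{"tx":0,"ty":0,"tz":0,"ax":0,"ay":0,"az":0,"jaw":0}]'
```

```text
t: 16.25
ee_pos: [600.1, -272.4, 20.4]
orientation: [3.142, -0.001, 0.0]
ft_force: [-0.5, 0.2, 2.0]
width: 44.1
```

```bash
python3 -m inch '[{"tx":0,"ty":0,"tz":-2,"ax":0,"ay":0,"az":0,"jaw":0},{"tx":0,"ty":0,"tz":-4,"ax":0,"ay":0,"az":0,"jaw":0},{"tx":0,"ty":0,"tz":-4,"ax":0,"ay":0,"az":0,"jaw":0},{"tx":-1.08,"ty":-3.55,"tz":0,"ax":0,"ay":0,"az":0,"jaw":0},{"tx":-1.08,"ty":-3.55,"tz":0,"ax":0,"ay":0,"az":0,"jaw":0},{"tx":-1.08,"ty":-3.55,"tz":0,"ax":0,"ay":0,"az":0,"jaw":0},{"tx":-1.08,"ty":-3.55,"tz":0,"ax":0,"ay":0,"az":0,"jaw":0},{"tx":0,"ty":0,"tz":0,"ax":0,"ay":0,"az":0,"jaw":0},{"tx":0,"ty":0,"tz":0,"ax":0,"ay":0,"az":0,"jaw":0}]'; python3 w.py w6.png sleeve_a gauge
```

```text
t: 17.38
ee_pos: [557.7, -130.8, 121.2]
orientation: [3.141, 0.0, 0.003]
ft_force: [0.2, -0.2, -1.2]
width: 43.9
17.375 [ 557.7 -130.8  121.2]
sleeve_a 0.59 [314. 315.] ztop 151.5 mid [ 558.3 -129.7  150. ] size [41.  40.7  4.5] circ [ 557.9 -130.5] 22.4
gauge 0.67 [313. 127.] ztop 65.3 mid [556.8 -49.3  65.9] size [18.6 18.9  6.7] circ [556.9 -49. ] 10.1
pin 64 818 [547.5 -58.7  64. ] [566.1 -39.9  77.1] [556.8 -49.3  71.2]
plate [556.6 -49.2] [90.5 90.9]
```

```bash
python3 -m inch '[{"tx":-0.1,"ty":-4.1,"tz":0,"ax":0,"ay":0,"az":0,"jaw":0},{"tx":0,"ty":-4.03,"tz":0,"ax":0,"ay":0,"az":0,"jaw":0},{"tx":0,"ty":0,"tz":0,"ax":0,"ay":0,"az":0,"jaw":0},{"tx":0,"ty":0,"tz":0,"ax":0,"ay":0,"az":0,"jaw":0},{"tx":0,"ty":0,"tz":2,"ax":0,"ay":0,"az":0,"jaw":0},{"tx":0,"ty":0,"tz":0.8,"ax":0,"ay":0,"az":0,"jaw":0},{"tx":0,"ty":0,"tz":0.8,"ax":0,"ay":0,"az":0,"jaw":0},{"tx":0,"ty":0,"tz":0.6,"ax":0,"ay":0,"az":0,"jaw":0},{"tx":0,"ty":0,"tz":0.6,"ax":0,"ay":0,"az":0,"jaw":0},{"tx":0,"ty":0,"tz":0.4,"ax":0,"ay":0,"az":0,"jaw":0},{"tx":0,"ty":0,"tz":0,"ax":0,"ay":0,"az":0,"jaw":0}]'
```

```text
t: 18.9
ee_pos: [555.8, -49.0, 67.9]
orientation: [-3.142, 0.0, 0.001]
ft_force: [-0.2, 0.0, -0.3]
width: 43.4
```

```bash
python3 -m inch '[{"tx":0.07,"ty":0,"tz":0.2,"ax":0,"ay":0,"az":0,"jaw":0},{"tx":0,"ty":0,"tz":0.2,"ax":0,"ay":0,"az":0,"jaw":0},{"tx":0,"ty":0,"tz":0.2,"ax":0,"ay":0,"az":0,"jaw":0},{"tx":0,"ty":0,"tz":0.2,"ax":0,"ay":0,"az":0,"jaw":0},{"tx":0,"ty":0,"tz":0.2,"ax":0,"ay":0,"az":0,"jaw":0},{"tx":0,"ty":0,"tz":0,"ax":0,"ay":0,"az":0,"jaw":0}]'
```

```text
t: 19.65
ee_pos: [556.5, -49.1, 58.0]
orientation: [-3.142, 0.001, 0.001]
ft_force: [-0.2, -0.3, -1.2]
width: 44.0
```

Past the step without contact, so this one is oversize. The base plate should stop it at a TCP height of about 32.4.

```bash
python3 -m inch '[{"tx":0,"ty":0,"tz":0.6,"ax":0,"ay":0,"az":0,"jaw":0},{"tx":0,"ty":0,"tz":0.6,"ax":0,"ay":0,"az":0,"jaw":0},{"tx":0,"ty":0,"tz":0.6,"ax":0,"ay":0,"az":0,"jaw":0},{"tx":0,"ty":0,"tz":0.4,"ax":0,"ay":0,"az":0,"jaw":0},{"tx":0,"ty":0,"tz":0.2,"ax":0,"ay":0,"az":0,"jaw":0},{"tx":0,"ty":0,"tz":0.2,"ax":0,"ay":0,"az":0,"jaw":0},{"tx":0,"ty":0,"tz":0,"ax":0,"ay":0,"az":0,"jaw":0}]'
```

```text
t: 20.52
ee_pos: [556.7, -49.1, 32.4]
orientation: [3.142, -0.001, 0.0]
ft_force: [-0.6, 0.2, 1.2]
width: 44.1
```

```bash
python3 -m inch '[{"tx":0,"ty":0,"tz":0.05,"ax":0,"ay":0,"az":0,"jaw":0},{"tx":0,"ty":0,"tz":0,"ax":0,"ay":0,"az":0,"jaw":0.75},{"tx":0,"ty":0,"tz":0,"ax":0,"ay":0,"az":0,"jaw":0.75},{"tx":0,"ty":0,"tz":0,"ax":0,"ay":0,"az":0,"jaw":0.75},{"tx":0,"ty":0,"tz":0,"ax":0,"ay":0,"az":0,"jaw":0.75},{"tx":0,"ty":0,"tz":0,"ax":0,"ay":0,"az":0,"jaw":0.75},{"tx":0,"ty":0,"tz":0,"ax":0,"ay":0,"az":0,"jaw":0.75}]'; python3 w.py w7.png sleeve_a
```

```text
t: 21.4
ee_pos: [556.6, -49.1, 31.6]
orientation: [-3.142, 0.001, 0.0]
ft_force: [0.0, 0.3, -0.1]
width: 65.7
21.4 [556.6 -49.1  31.6]
sleeve_a 0.63 [317. 300.] ztop 62.9 mid [557.1 -48.   61.3] size [40.8 40.9  4.3] circ [557.6 -48.7] 22.4
pin 45 4263 [535.6 -70.4  45. ] [578.9 -26.7  62. ] [557.1 -42.3  57.4]
pin 64 1571 [547.4 -54.   64. ] [573.4 -28.9  76.7] [556.7 -45.6  70.7]
pin 18 1279 [535.7 -58.6  18. ] [578.8 -26.6  40. ] [557.3 -32.   29.9]
plate [556.7 -48.9] [90.1 90.9]
```

View pics/w7.png

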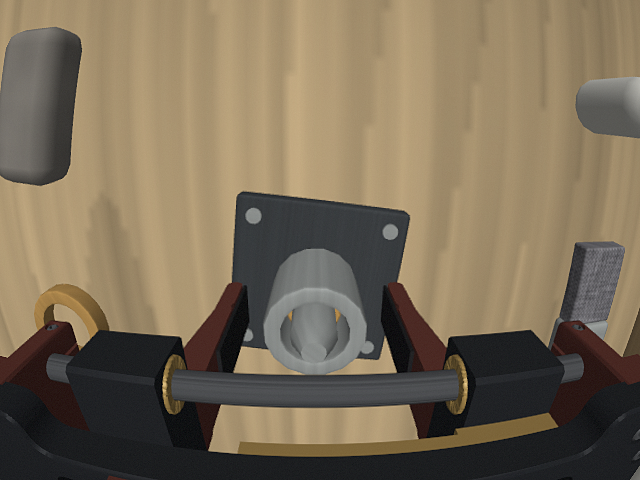

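The sleeve at (315,330) sits on the plate with the pin standing out of it. Its top is at 62.9 (62 expected), and the fingers are clear. Next: regrip, lift, and go to the yellow tray.

```bash
python3 -m inch '[{"tx":0,"ty":0,"tz":0,"ax":0,"ay":0,"az":0,"jaw":0},{"tx":0,"ty":0,"tz":0,"ax":0,"ay":0,"az":0,"jaw":0},{"tx":0,"ty":0,"tz":0,"ax":0,"ay":0,"az":0,"jaw":0},{"tx":0,"ty":0,"tz":0,"ax":0,"ay":0,"az":0,"jaw":0},{"tx":0,"ty":0,"tz":-1,"ax":0,"ay":0,"az":0,"jaw":0},{"tx":0,"ty":0,"tz":-1.5,"ax":0,"ay":0,"az":0,"jaw":0},{"tx":0,"ty":0,"tz":-2,"ax":0,"ay":0,"az":0,"jaw":0},{"tx":0,"ty":0,"tz":-2.5,"ax":0,"ay":0,"az":0,"jaw":0},{"tx":0,"ty":0,"tz":-2.5,"ax":0,"ay":0,"az":0,"jaw":0},{"tx":0,"ty":0,"tz":0,"ax":0,"ay":0,"az":0,"jaw":0}]'
```

```text
t: 22.75
ee_pos: [558.3, -49.2, 129.3]
orientation: [3.141, -0.001, 0.008]
ft_force: [0.2, 0.0, -0.7]
width: 44.0
```

```bash
python3 -m inch '[{"tx":-1.6,"ty":-4.54,"tz":0,"ax":0,"ay":0,"az":0,"jaw":0},{"tx":-1.6,"ty":-4.54,"tz":0,"ax":0,"ay":0,"az":0,"jaw":0},{"tx":-1.6,"ty":-4.54,"tz":0,"ax":0,"ay":0,"az":0,"jaw":0},{"tx":-1.6,"ty":-4.54,"tz":0,"ax":0,"ay":0,"az":0,"jaw":0},{"tx":-1.6,"ty":-4.54,"tz":0,"ax":0,"ay":0,"az":0,"jaw":0},{"tx":-1.6,"ty":-4.54,"tz":0,"ax":0,"ay":0,"az":0,"jaw":0},{"tx":-1.6,"ty":-4.54,"tz":0,"ax":0,"ay":0,"az":0,"jaw":0},{"tx":0,"ty":0,"tz":3.5,"ax":0,"ay":0,"az":0,"jaw":0},{"tx":0,"ty":0,"tz":3.5,"ax":0,"ay":0,"az":0,"jaw":0},{"tx":0,"ty":0,"tz":1.2,"ax":0,"ay":0,"az":0,"jaw":0},{"tx":0,"ty":0,"tz":0,"ax":0,"ay":0,"az":0,"jaw":0},{"tx":0,"ty":0,"tz":0,"ax":0,"ay":0,"az":0,"jaw":0}]'
```

```text
t: 24.25
ee_pos: [445.5, 269.0, 45.6]
orientation: [-3.141, 0.001, -0.002]
ft_force: [0.4, 1.1, -1.4]
width: 43.9
```

```bash
python3 -m inch '[{"tx":0,"ty":0,"tz":0.8,"ax":0,"ay":0,"az":0,"jaw":0},{"tx":0,"ty":0,"tz":0.7,"ax":0,"ay":0,"az":0,"jaw":0},{"tx":0,"ty":0,"tz":0.3,"ax":0,"ay":0,"az":0,"jaw":0},{"tx":0,"ty":0,"tz":0.2,"ax":0,"ay":0,"az":0,"jaw":0},{"tx":0,"ty":0,"tz":0.1,"ax":0,"ay":0,"az":0,"jaw":0},{"tx":0,"ty":0,"tz":0,"ax":0,"ay":0,"az":0,"jaw":0}]'
```

```text
t: 25.0
ee_pos: [444.7, 268.7, 24.6]
orientation: [3.141, -0.001, -0.0]
ft_force: [-3.0, -1.8, 11.8]
width: 43.8
```

```bash
python3 -m inch '[{"tx":0,"ty":0,"tz":0,"ax":0,"ay":0,"az":0,"jaw":0.75},{"tx":0,"ty":0,"tz":0,"ax":0,"ay":0,"az":0,"jaw":0.75},{"tx":0,"ty":0,"tz":0,"ax":0,"ay":0,"az":0,"jaw":0.75},{"tx":0,"ty":0,"tz":0,"ax":0,"ay":0,"az":0,"jaw":0.75},{"tx":0,"ty":0,"tz":-2,"ax":0,"ay":0,"az":0,"jaw":0.75},{"tx":0,"ty":0,"tz":-5,"ax":0,"ay":0,"az":0,"jaw":0.75},{"tx":0,"ty":0,"tz":-6,"ax":0,"ay":0,"az":0,"jaw":0.75},{"tx":0,"ty":0,"tz":-3,"ax":0,"ay":0,"az":0,"jaw":0.75},{"tx":0,"ty":0,"tz":0,"ax":0,"ay":0,"az":0,"jaw":0.75},{"tx":0,"ty":0,"tz":0,"ax":0,"ay":0,"az":0,"jaw":0.75}]'; python3 w.py w8.png sleeve_a tray_blue tray_yellow
```

```text
t: 26.25
ee_pos: [444.1, 268.4, 182.8]
orientation: [3.141, -0.001, -0.002]
ft_force: [0.1, -1.3, -0.5]
width: 65.7
26.25 [444.1 268.4 182.8]
sleeve_a 0.92 [493. 236.] ztop 56.1 mid [610.4 255.1  54.6] size [40.6 40.8  4.6] circ [610.8 254.6] 21.8
sleeve_a 0.66 [318. 233.] ztop 56.1 mid [445.  269.3  54.7] size [40.5 41.9  4.1] circ [445.4 269.1] 22.1
tray_blue 0.61 [468. 218.] ztop 18.5 mid [609.  255.9  17.3] size [122.7 132.    5.2] circ [609.5 255.9] 86.8
tray_yellow 0.9 [308. 211.] ztop 18.4 mid [443.8 270.3  17.2] size [120.1 130.3   5.1] circ [444.4 270.2] 87.4
tray_yellow 0.43 [391. 433.] ztop 13.6 mid [546.  -12.9  12. ] size [62.3 26.5  4.6] circ [546.6 -18.3] 34.1
plate [546.9 -13.1] [66.6 29.8]
```

View pics/w8.png

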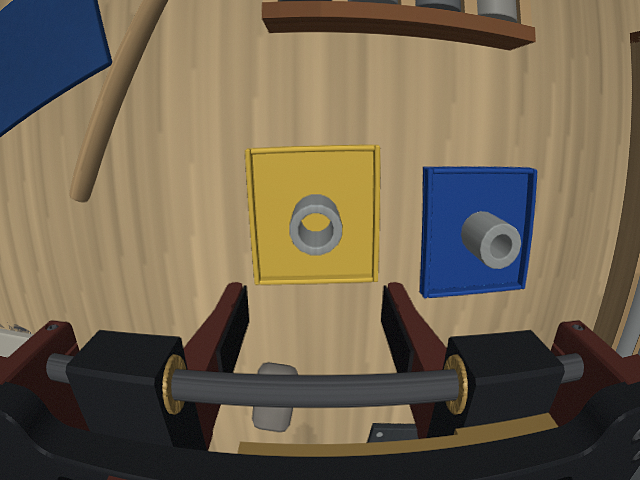

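The picture shows the wide-bore sleeve upright in the yellow tray at (316,230) and the narrow-bore one in the blue tray at (497,245). The gripper is clear, so I hand in.

```bash
python3 -c "
from workcell import ctrl;print(ctrl.close_job())"
```

```text
the job is handed in; nothing more can be done
None
```

Both sleeves are gauged and sorted, and the job is handed in; no verdict was reported. About 26 of the 72 s were used.

- **First sleeve (the nearer one):** it stopped on the pin's step with about 10 N. Released there, its top measured 92.9 mm (92 expected), so it is standard and went into the blue tray.
- **Second sleeve:** it passed the step without contact and came down onto the base plate. Its top measured 62.9 mm (62 expected), so it is oversize and went into the yellow tray.
- **Last check:** both stand upright in their trays within about 2 mm of centre, with tops at 56.1 mm (55 expected). The gripper is open and about 180 mm above the bench.
- **Checks that disagreed:**
  - In the first pictures, the network reported the dropper as the gauge (top view) and a sleeve as the gauge (scene view). I took the gauge's position from depth instead, and the wrist views confirmed it.
  - Wrist depth read about 1 mm high throughout.
- **Bystanders:** none were touched as far as the force readings and wrist pictures show, but I did not measure their positions again at the end.

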